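Return reagent bottles to their colour-coded spill dishes

ROBOT

A 6-joint arm with a two-finger parallel gripper is mounted at the origin on a cart in front of the work surface, level with it; the furniture and walls round the work are solid. World frame = base frame: x ahead of the robot, y to its left, z up, the work surface at z = 0. Lengths are in m, angles in rad, forces in N, time in s.
With the tool pointing down it reaches from about 0.325 to 0.9 m from the base axis. Payload 6.1 kg.
Tool frame: the origin (TCP) lies on the centre line of the jaws, within the pads' length; the fingertips stand 8 mm ahead of it and the grasp point (between the pads) lies 11 mm behind it (r.tip_reach is the distance from the TCP to the fingertips, in m); z points along the fingers, y is the line along which they close (so a half turn about z gives the same grasp; the last joint's range is limited). The gripper opens to 87 mm and grips with 3 to 60 N. Pads are 19 mm wide; open, the fingers measure 117 mm over their backs; the gripper's body (75 mm by 190 mm) begins 51 mm behind the grasp point.
Start: joints at [1.059, 0.22, 1.526, -0, 1.395, -0.126], TCP at [0.235, 0.579, 0.203] pointing down, gripper open.
Joint ranges: [-2.98, 2.98], [-0.91, 2.08], [0.09, 2.57], [-1.24, 4.39], [0.2, 2.65], [-2.68, 2.68]. Speed limits (rad/s): [2.57, 2.57, 3.01, 3.14, 3.14, 3.14].

INTERFACE

Orientations are given as a unit quaternion [w, x, y, z].
In Python, from plant import telemetry, imaging, order, models, r gives the robot as it stands. The module is installed in compiled form; this text tells all that it offers.
- The arm moves only by the tool jog_arm, never from a script. Its arguments are lists of equal length, an entry for each row: "jaw": the opening, from 0 (shut) to 1 (fully open); "xyz": the shift along the tool's x, y, z in units of 30 mm (1.0 is 30 mm), a list of three; "delta_rot": the turn, a rotation vector about the tool's x, y, z in units of 6 degrees (1.0 is 6 degrees), a list of three. In form: {"jaw": [jaw, ...], "xyz": [[x, y, z], ...], "delta_rot": [[wx, wy, wz], ...]}. A call has 1 to 10 rows; each row shifts and turns the commanded pose from where the row before left it, along the tool's axes as they then stand; what a row does not reach is not made up. A row lasts 1/12 s, in which the tool goes at most 41.7 mm and 7.16 degrees, less where a joint would pass 70% of its speed; a pose out of reach is approached as far as the arm can. A call is refused whole if a number of a shift passes 1 or a number of a turn 1, either way. A call with a gripper value outside its range is refused whole. The fingers move at their own pace and stop on an object; the grip force is fixed at half the most. Time passes only in rows, so rows that do not move let the fingers close. It gives the time, the measured TCP pose, the force, the opening and the grip force at its end, in the units of the state.
- telemetry.sense(): the state, without advancing time (a new reading comes with each control period).
- imaging.grab_frame(name): name is "scene" or "top" or "wrist"; returns the picture (400x640x3 uint8, blue, green, red); there is no depth.
- imaging.camera_params(name): a dict with "K" (3x3 intrinsics, pixels), "k1" (the pictures are not rectified: a ray, as slopes to the right and down, at radius r is drawn at 1 + k1 r^2 times it, then the intrinsics apply), "xyz" and "rotation" of the camera in the world. Camera axes: x right, y down, z forward; pixel columns grow to the right and rows downward; lengths in m; the calibration is good to about 2 mm. A picture is of the moment at which its call begins: read the wrist's pose just before it. camera_params takes no time and is no camera call; for the wrist camera it gives the pose at the moment of the call.
- order.job_done(): hands the job in; it is judged then, once.
Trained networks look in the newest picture that a camera, given by its name, has taken for a name from the list of things; names that differ only in an ending like _2 or _b are one class to them, and where a whole thing is asked for, a point or a joint stands for the part that bears it (a point fixed in the world has none). Each returns a list of dicts, best first, with "p" (0 to 1); they miss things now and then, are a little off and sometimes report something else, mostly with a low value. They report only what shows in the picture. A call takes as long as a camera call. They do not tell look-alikes from the thing itself.
- models.masks_of(name, camera): "region" (400x640 bool, what is visible of it) and "pixel" ([column, row] in pixels, amid what is visible of it).
The state is a dict: "time_s": time; "joint_positions": joint angles; "qd": joint speeds; "effort": joint torques, N m; "position": TCP position; "tcp_rot": TCP orientation; "ft_force": force on the tool from outside, world axes, zero at the start; "wrist_torque": the same for the moment, N m; "grip_width": finger opening in m; "grasp_force": force on a finger pad.
Only numpy, scipy, OpenCV 4.12 (cv2) and the standard library are available. Lean on these libraries where they do the work, as an engineer would, in place of code of your own. Each camera call takes 0.05 s, during which the arm holds its last target. There are 200 camera calls.

TASK

Stand each of the four small reagent bottles in its own spill dish, flat on the floor of the dish, and let go of it: the bottles with red, blue and green caps go in the dishes with the red, blue and green mats, and the brown bottle goes in the dish with the brown mat. Keep the bottles upright all the way, and leave the beaker and the roll of tape where they are.

Things in the scene. Friction and masses are not known exactly. Their poses are not given: they have to be found in the camera images.
- bottle_red: White plastic reagent bottle with a RED screw cap. Round body 40 mm in diameter up to 71 mm high, cap 22 mm in diameter, 86 mm high in all. Origin: centre of the underside; z up along the bottle's axis. Loose, about 85 g, rigid, cap fixed.
- bottle_blue: White plastic reagent bottle with a BLUE screw cap. Round body 34 mm in diameter up to 60 mm high, cap 19 mm in diameter, 74 mm high in all. Origin: centre of the underside; z up along the bottle's axis. Loose, about 85 g, rigid, cap fixed.
- bottle_brown: Brown reagent bottle with a BLACK screw cap, in the middle of the bench (not the one with a white cap at the far right edge). Round body 36 mm in diameter up to 64 mm high, cap 20 mm in diameter, 79 mm high in all. Origin: centre of the underside; z up along the bottle's axis. Loose, about 85 g, rigid, cap fixed.
- bottle_green: White plastic reagent bottle with a GREEN screw cap. Round body 38 mm in diameter up to 60 mm high, cap 22 mm in diameter, 82 mm high in all. Origin: centre of the underside; z up along the bottle's axis. Loose, about 85 g, rigid, cap fixed.
- dish_red: Spill dish: low round white dish with a RED mat inside and a small red tab on its rim. 64 mm across outside, about 57 mm across inside, floor 3 mm above the bench, rim 12 mm high; the tab, 7 to 11 mm above the bench, reaches 45 mm from the centre. Fixed to the bench. Origin: centre of its underside, on the bench; z up, tab towards its -x.
- dish_blue: Spill dish: low round white dish with a BLUE mat inside and a small blue tab on its rim. 64 mm across outside, about 57 mm across inside, floor 3 mm above the bench, rim 12 mm high; the tab, 7 to 11 mm above the bench, reaches 45 mm from the centre. Fixed to the bench. Origin: centre of its underside, on the bench; z up, tab towards its -x.
- dish_brown: Spill dish: low round white dish with a BROWN mat inside and a small brown tab on its rim. 64 mm across outside, about 57 mm across inside, floor 3 mm above the bench, rim 12 mm high; the tab, 7 to 11 mm above the bench, reaches 45 mm from the centre. Fixed to the bench. Origin: centre of its underside, on the bench; z up, tab towards its -x.
- dish_green: Spill dish: low round white dish with a GREEN mat inside and a small green tab on its rim. 64 mm across outside, about 57 mm across inside, floor 3 mm above the bench, rim 12 mm high; the tab, 7 to 11 mm above the bench, reaches 45 mm from the centre. Fixed to the bench. Origin: centre of its underside, on the bench; z up, tab towards its -x.
- beaker: Clear empty beaker, 62 mm in diameter, 76 mm high, loose, to the right of the work; a bystander. Origin: centre of its underside.
- tape: Roll of yellow tape lying flat, 63 mm in diameter, 19 mm high, loose, to the left of the work, and in front of the furniture with a high shelf that stands at the left end of the bench (keep the arm clear of it); a bystander. Origin: centre of its underside.
There are look-alikes about, which are no part of the job. What is shaped like the dish_red but purple is not meant. Leave any pink or turquoise look-alike of the bottle_red alone.

How it is judged:
By the outcome, as a careful person would: the job done as asked, in the order asked, and still so for the second after the job is handed in, with the robot touching nothing.
It also fails if it takes over 106 s, if anything falls off the work surface, if the arm or the gripper's body presses on something with over 40 N, if the wrist force passes 120 N, or if a joint passes its speed limit or range.

## Working session

There is one attempt and no reset: what is moved stays moved. The work goes in short steps, Python scripts to look and compute and a tool call to move; the robot and the scene stay as the last step left them, time stands still between calls to the robot, and variables do not carry over. Pictures are saved under pics/ and viewed, at most 14 in all, crops included, and the job is handed in when it is done.

Besides the shell and the picture viewer there is one more tool, called as a command line: name --argument value ..., lists and objects as JSON in quotes. jog_arm: Moves the arm, as the interface text tells. Its arguments: {"type":"object","properties":{"jaw":{"type":"array"},"xyz":{"type":"array"},"delta_rot":{"type":"array"}},"required":["jaw","xyz","delta_rot"]}

```bash
mkdir -p pics; ls
python3 - <<'E'
from plant import telemetry, imaging, order, models, r
import cv2, numpy as np
print(telemetry.sense())
for c in ("scene","top"):
    im=imaging.grab_frame(c); cv2.imwrite(f"pics/{c}0.png",im)
    p=imaging.camera_params(c); print(c,p)
print(imaging.camera_params("wrist"))
E
```

```text
pics
{'time_s': 0.0, 'joint_positions': array([ 1.05890534e+00,  2.21188961e-01,  1.52761876e+00, -3.98181563e-05,
        1.39468072e+00, -1.26109839e-01]), 'qd': array([ 0.00055825, -0.00058907,  0.00021561, -0.0010386 ,  0.00075213,
       -0.00260845]), 'effort': array([ 4.97873282e-05, -4.94624984e+01, -3.87370563e+01,  6.99581299e-02,
        5.75062365e-02, -1.65637143e-04]), 'position': array([0.23487685, 0.57848234, 0.20225626]), 'tcp_rot': array([-2.78666381e-04,  1.91693129e-01,  9.81454454e-01, -9.06216137e-04]), 'ft_force': array([0.18839472, 0.83556017, 0.07657924]), 'wrist_torque': array([ 0.02126669, -0.0086203 ,  0.03079003]), 'grasp_force': 0.0, 'grip_width': 0.08682418185099332}
scene {'K': array([[496.10657892,   0.        , 319.93842957],
       [  0.        , 496.10657892, 194.7550571 ],
       [  0.        ,   0.        ,   1.        ]]), 'k1': -0.03303286215210513, 'xyz': array([-0.37701725, -0.90007452,  0.94519068]), 'rotation': array([-0.42035965,  0.82919071, -0.3262788 ,  0.17112182])}
top {'K': array([[511.09892324,   0.        , 315.72411326],
       [  0.        , 511.09892324, 196.07606444],
       [  0.        ,   0.        ,   1.        ]]), 'k1': -0.11154922395689718, 'xyz': array([ 0.29945563, -0.00584009,  1.23985439]), 'rotation': array([-0.04621159,  0.70550792, -0.7052935 ,  0.05180875])}
{'K': array([[321.00795708,   0.        , 318.13570071],
       [  0.        , 321.00795708, 194.74205867],
       [  0.        ,   0.        ,   1.        ]]), 'k1': 0.00547611551031527, 'xyz': array([0.16380613, 0.60641157, 0.38280965]), 'rotation': array([0.11714502, 0.82125654, 0.55286598, 0.07844714])}
```

View pics/top0.png

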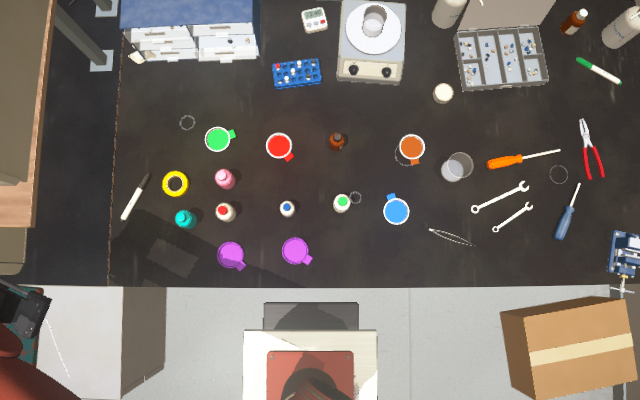

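View pics/scene0.png

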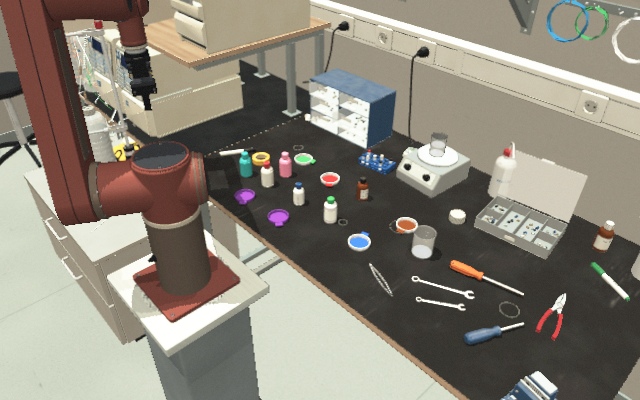

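```bash
cat > h.py <<'E'
from plant import telemetry, imaging, order, models, r
import cv2, numpy as np
from scipy.spatial.transform import Rotation as R
from scipy.optimize import least_squares
def rot(q): return R.from_quat(np.roll(q,-1)).as_matrix()
def project(P,c):
    p=(np.atleast_2d(P)-c["xyz"])@rot(c["rotation"]); s=p[:,:2]/p[:,2:]
    s=s*(1+c["k1"]*(s**2).sum(1,keepdims=True)); K=c["K"]
    return s*[K[0,0],K[1,1]]+K[:2,2]
def onplane(px,c,z):
    K=c["K"]; d=(np.array(px)-K[:2,2])/[K[0,0],K[1,1]]; s=d.copy()
    for _ in range(8): s=d/(1+c["k1"]*(s@s))
    v=rot(c["rotation"])@np.r_[s,1]; return c["xyz"]+v*(z-c["xyz"][2])/v[2]
A=np.linspace(0,2*np.pi,48,endpoint=False)
def ring(rad,z): return np.c_[rad*np.cos(A),rad*np.sin(A),0*A+z]
# name: body radius, shoulder, cap radius, height
B=dict(bottle_red=(.020,.071,.011,.086),bottle_blue=(.017,.060,.0095,.074),bottle_brown=(.018,.064,.010,.079),bottle_green=(.019,.060,.011,.082))
def sil(parts,xyz,c,S=8):
    m=np.zeros((400*S//4,640*S//4),np.uint8)  # unused area kept small by caller's moments
    raise NotImplementedError
def centroid(parts,xyz,c):
    pts=[project(np.vstack(p)+xyz,c) for p in parts]
    o=np.vstack(pts).min(0)-2; S=12; w,h=((np.vstack(pts).max(0)+2-o)*S).astype(int)
    m=np.zeros((h,w),np.uint8)
    for p in pts: cv2.fillConvexPoly(m,cv2.convexHull(np.round((p-o)*S).astype(np.int32)),1)
    M=cv2.moments(m,True); return np.array([M["m10"],M["m01"]])/M["m00"]/S+o-0.5*0
def bparts(n):
    a,s,k,t=B[n]; return [[ring(a,0),ring(a,s*.9)],[ring(a*.9,s*.9),ring(k,s),ring(k,t)]]
def fit(parts,obs,x0):   # obs: list of (centroid px, cam)
    f=lambda x: np.hstack([centroid(parts,x,c)-o for o,c in obs])
    s=least_squares(f,x0,diff_step=3e-3,x_scale=.1); return s.x,s.fun
E
sed -i '/^def sil/,/NotImpl/d; s/-0.5\*0//' h.py
python3 - <<'E'
from h import *
out={}
for cam in ("top","scene"):
    imaging.grab_frame(cam)
    for n in list(B)+["dish_red","dish_blue","beaker","tape"]:
        for d in models.masks_of(n,cam):
            m=d["region"]; ys,xs=np.nonzero(m); print(cam,n,round(d["p"],2),np.round([xs.mean(),ys.mean()],1),m.sum())
            out[f"{cam}|{n}|{int(xs.mean())}|{int(ys.mean())}"]=m
np.savez_compressed("m.npz",**out)
E
```

```text
top bottle_red 0.82 [224.7 178.5] 290
top bottle_red 0.76 [185.  218.5] 300
top bottle_red 0.58 [225.3 211.8] 263
top bottle_blue 0.6 [287.3 209. ] 172
top bottle_brown 0.54 [336.3 141.6] 209
top bottle_green 0.59 [341.  203.6] 244
top dish_red 0.88 [230.8 255.2] 652
top dish_red 0.82 [295.6 251. ] 620
top dish_red 0.62 [279.  146.8] 574
top dish_red 0.55 [225.5 212. ] 271
top dish_blue 0.78 [395.1 210. ] 557
top beaker 0.63 [456.5 166.9] 678
top tape 0.92 [175.6 183.9] 333
top tape 0.56 [279.1 146.8] 557
scene bottle_red 0.69 [266.3 174.4] 261
scene bottle_red 0.62 [284.3 165.1] 254
scene bottle_red 0.55 [245.4 164.5] 244
scene bottle_red 0.25 [329.2 178.4] 210
scene bottle_blue 0.69 [298.2 193.8] 229
scene bottle_brown 0.48 [361.3 189. ] 248
scene bottle_green 0.55 [329.8 209.8] 287
scene dish_red 0.77 [329.4 178.2] 184
scene dish_red 0.58 [243.9 195.3] 183
scene dish_red 0.54 [277.4 216.6] 273
scene dish_blue 0.79 [358.8 241.2] 315
scene dish_blue 0.22 [303.3 158.6] 180
scene beaker 0.64 [422.4 241.8] 649
scene beaker 0.45 [359.2 241.3] 344
scene tape 0.66 [259.7 157.5] 167
```

Run:
```python
from h import *
Z=np.load("m.npz"); C={c:imaging.camera_params(c) for c in("top","scene")}
def cen(k): 
    ys,xs=np.nonzero(Z[k]); return np.array([xs.mean()+.5,ys.mean()+.5])-0.5
def get(n,t,s):
    f=lambda cam,p: min((k for k in Z if k.split("|")[:2]==[cam,n]),key=lambda k:np.hypot(*(cen(k)-p)))
    return [(cen(f("top",t)),C["top"]),(cen(f("scene",s)),C["scene"])]
for n,t,s in [("bottle_red",(225,212),(266,174)),("bottle_blue",(287,209),(298,194)),("bottle_green",(341,204),(330,210)),("bottle_brown",(336,142),(361,189))]:
    o=get(n,t,s); x,e=fit(bparts(n),o,np.r_[onplane(t,C["top"],.03)[:2],0]); print(n,x.round(4),e.round(2))
# dishes
for n,t,tab in [("red",(279,146),(289,158)),("blue",(396.5,211),(391,196.5)),("green",(217.5,139),(233,134)),("brown",(411.5,147),(404,160)),("beaker",(456,167),(456,168)),("tape",(175,184),(175,185)),("pink",(225,179),(1,1)),("teal",(186,219),(1,1))]:
    c=onplane(t,C["top"],.012); d=onplane(tab,C["top"],.01)-c; print(n,c.round(4),"tabdir",np.degrees(np.arctan2(d[1],d[0])).round())
for n,t,s,a in [("dish_red",(279,147),(329,178),-132),("dish_blue",(395,210),(359,241),20)]:
    o=get(n,t,s); a=np.radians(a); T=np.array([[np.cos(a),np.sin(a),0]])
    N=np.array([[-np.sin(a),np.cos(a),0]])*.006
    tabp=np.vstack([T*q+N*s_+[0,0,z] for q in(.030,.045) for s_ in(1,-1) for z in(.007,.011)])
    x,e=fit([[ring(.032,0),ring(.032,.012)],[tabp]],o,np.r_[onplane(t,C["top"],0)[:2],0]); print(n,x.round(4),e.round(2))
im=cv2.imread("pics/top0.png")[110:280,150:430]; cv2.imwrite("pics/crop1.png",cv2.resize(im,None,fx=2.8,fy=2.8,interpolation=cv2.INTER_CUBIC))
```

```text
bottle_red [0.4287 0.1987 0.0048] [-0.2   0.25  0.43 -0.03]
bottle_blue [0.4365 0.0518 0.0065] [ 0.02 -0.02 -0.04  0.  ]
bottle_green [ 0.4495 -0.0756  0.0064] [ 0.07 -0.09 -0.13  0.02]
bottle_brown [ 0.6001 -0.0649  0.0056] [-0.1   0.14  0.22 -0.08]
red [0.5953 0.0748 0.012 ] tabdir -140.0
blue [ 0.4345 -0.2116  0.012 ] tabdir 19.0
green [0.6133 0.2274 0.012 ] tabdir -71.0
brown [ 0.5938 -0.2527  0.012 ] tabdir 149.0
beaker [ 0.5438 -0.3625  0.012 ] tabdir -167.0
tape [0.5005 0.3291 0.012 ] tabdir 168.0
pink [0.5128 0.206  0.012 ] tabdir 52.0
teal [0.4145 0.2989 0.012 ] tabdir 43.0
dish_red [0.5943 0.0755 0.0079] [ 0.13 -0.17 -0.28  0.05]
dish_blue [ 0.4353 -0.2087  0.0059] [ 0.05 -0.06 -0.09  0.02]
```

View pics/crop1.png

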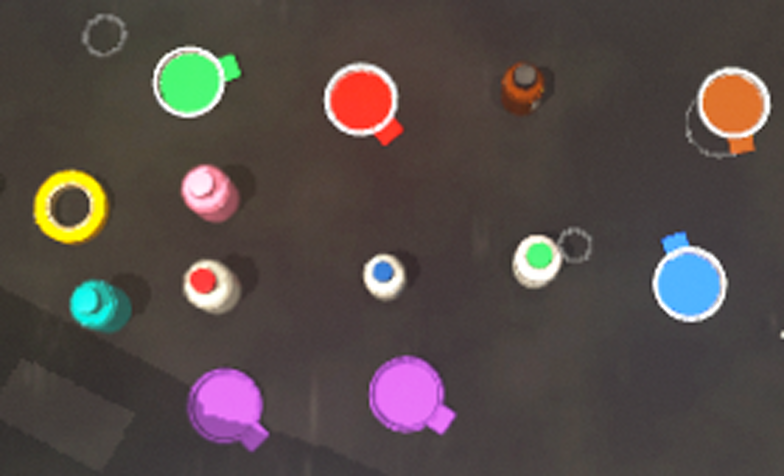

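jog_arm --jaw '[0.75,0.75,0.75,0.75,0.75,0.75,0.75,0.75,0.75,0.75]' --xyz '[[-0.97,-0.84,0],[-0.97,-0.84,0],[-0.97,-0.84,0],[-0.97,-0.84,0],[-0.97,-0.84,0],[-0.97,-0.84,0],[-0.97,-0.84,0],[-0.97,-0.84,0],[-0.97,-0.84,0],[-0.97,-0.84,0]]' --delta_rot '[[0,0,0],[0,0,0],[0,0,0],[0,0,0],[0,0,0],[0,0,0],[0,0,0],[0,0,0],[0,0,0],[0,0,0]]'

```text
time_s: 1.83
position: [0.4105, 0.2344, 0.2037]
tcp_rot: [0.0, 0.192, 0.981, 0.0]
ft_force: [0.9, 0.6, -0.3]
grip_width: 0.0651
grasp_force: 0.0
```

jog_arm --jaw '[0.75,0.75,0.75,0.75,0.75,0.75]' --xyz '[[-0.97,-0.84,0],[0,0,0],[0,0,0],[0,0,0],[0,0,0],[0,0,0]]' --delta_rot '[[0,0,0],[0,0,-1],[0,0,-1],[0,0,-1],[0,0,-0.68],[0,0,0]]'

```text
time_s: 2.33
position: [0.4276, 0.2015, 0.2035]
tcp_rot: [0.0, -0.001, 1.0, 0.0]
ft_force: [-0.2, -0.3, -0.5]
grip_width: 0.0652
grasp_force: 0.0
```

Run:
```python
from h import *
print(telemetry.sense()["position"]); c=imaging.camera_params("wrist"); print(c["xyz"],c["rotation"])
im=imaging.grab_frame("wrist"); cv2.imwrite("pics/w1.png",im)
for n in B:
  for d in models.masks_of(n,"wrist"):
    m=d["region"]; ys,xs=np.nonzero(m); o=np.array([xs.mean(),ys.mean()])
    x,e=fit(bparts(n),[(o,c),],np.r_[onplane(o,c,.04)[:2],0.0]) if 0 else (onplane(o,c,.04),0)
    s=least_squares(lambda q:centroid(bparts(n),np.r_[q,0],c)-o,x[:2],diff_step=3e-3)
    print(n,round(d["p"],2),o.round(1),m.sum(),xs.min(),xs.max(),ys.min(),ys.max(),s.x.round(4))
for nm,p in [("bottle_red",[.4287,.1987,0])]: print(project(p,c),project(np.r_[p[:2],.086],c))
```

```text
[0.42757565 0.20154745 0.20345658]
[0.35065445 0.20015232 0.38391301] [0.0995493  0.69955147 0.70044378 0.10047979]
bottle_red 0.86 [321.3 241.6] 1428 305 339 217 266 [0.5076 0.2045]
bottle_red 0.64 [318.1 175.6] 1305 300 336 153 197 [0.4284 0.2007]
bottle_red 0.62 [405.7 160.6] 1543 382 429 140 182 [0.4124 0.2948]
bottle_blue 0.81 [187.2 181.9] 1341 163 211 163 200 [0.4379 0.0544]
bottle_green 0.91 [ 69.9 194.4] 2412 29 108 171 215 [ 0.451  -0.0744]
[[316.4944948  167.94412806]] [[316.15523866 185.8718113 ]]
```

View pics/w1.png

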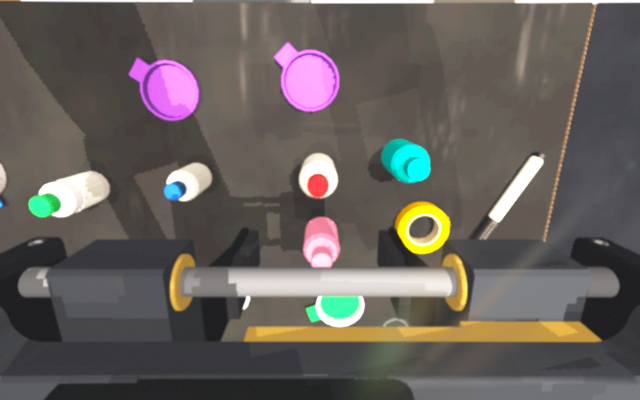

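jog_arm --jaw '[0.75,0.75,0.75,0.75,0.75,0.75,0.75,0,0,0]' --xyz '[[-0.03,-0.05,1],[0,0,1],[0,0,1],[0,0,1],[0,0,1],[0,0,0.65],[0,0,0],[0,0,0],[0,0,0],[0,0,0]]' --delta_rot '[[0,0,0],[0,0,0],[0,0,0],[0,0,0],[0,0,0],[0,0,0],[0,0,0],[0,0,0],[0,0,0],[0,0,0]]'

```text
time_s: 3.42
position: [0.4301, 0.2008, 0.0359]
tcp_rot: [0.002, 0.0, 1.0, 0.0]
ft_force: [0.5, -0.0, -0.7]
grip_width: 0.0526
grasp_force: 0.0
```

jog_arm --jaw '[0,0,0]' --xyz '[[0,0,0],[0,0,0],[0,0,0]]' --delta_rot '[[0,0,0],[0,0,0],[0,0,0]]'

```text
time_s: 3.67
position: [0.4296, 0.2007, 0.0352]
tcp_rot: [0.001, 0.0, 1.0, 0.0]
ft_force: [-0.8, 0.6, 4.7]
grip_width: 0.0392
grasp_force: 30.0
```

jog_arm --jaw '[0,0,0,0,0,0,0,0,0,0]' --xyz '[[0,0,-0.6],[0,0,-1],[0,0,-1],[0,0,-1],[-0.92,-0.69,-0.4],[-0.92,-0.69,0],[-0.92,-0.69,0],[-0.92,-0.69,0],[-0.92,-0.69,0],[-0.92,-0.69,0]]' --delta_rot '[[0,0,0],[0,0,0],[0,0,0],[0,0,0],[0,0,0],[0,0,0],[0,0,0],[0,0,0],[0,0,0],[0,0,0]]'

```text
time_s: 4.5
position: [0.5949, 0.0748, 0.1539]
tcp_rot: [-0.0, 0.0, 1.0, -0.0]
ft_force: [0.2, 0.8, -1.4]
grip_width: 0.0392
grasp_force: 30.0
```

jog_arm --jaw '[0,0]' --xyz '[[0,0,0],[0,0,0]]' --delta_rot '[[0,0,0],[0,0,0]]'

```text
time_s: 4.67
position: [0.5944, 0.0746, 0.1532]
tcp_rot: [-0.001, 0.002, 1.0, -0.0]
ft_force: [-0.0, 0.0, -2.1]
grip_width: 0.0391
grasp_force: 30.0
```

```bash
cat >> h.py <<'E'
HSV=dict(red=[(0,130,90),(7,255,255)],blue=[(98,110,90),(118,255,255)],green=[(55,90,80),(85,255,255)],brown=[(8,130,70),(17,255,255)])
def mats(cam,col,im=None,z=.005):
    "colour blobs: pixel of ellipse fitted to the biggest near-round blobs (tab cut by opening), on plane z"
    c=imaging.camera_params(cam); im=imaging.grab_frame(cam) if im is None else im
    m=cv2.inRange(cv2.cvtColor(im,cv2.COLOR_BGR2HSV),*map(np.array,HSV[col]))
    k=15 if cam=="wrist" else 9
    m=cv2.morphologyEx(m,cv2.MORPH_OPEN,cv2.getStructuringElement(cv2.MORPH_ELLIPSE,(k,k)))
    for q in cv2.findContours(m,cv2.RETR_EXTERNAL,cv2.CHAIN_APPROX_NONE)[0]:
        if len(q)<15: continue
        e=cv2.fitEllipse(q); print(cam,col,np.round(e[0],1),np.round(e[1],1),onplane(e[0],c,z).round(4))
E
python3 - <<'E'
from h import *
print(telemetry.sense()["position"],telemetry.sense()["grip_width"])
im=imaging.grab_frame("wrist"); cv2.imwrite("pics/w2.png",im)
t=cv2.imread("pics/top0.png"); s=cv2.imread("pics/scene0.png")
for c in HSV: mats("wrist",c,im); mats("top",c,t); mats("scene",c,s)
E
```

```text
[0.59444989 0.07464502 0.15323123] 0.03905195359646547
wrist red [321.8 174.9] [34.8 52.6] [0.5905 0.0786 0.005 ]
top red [ 10.9 389.2] [22.3 38.9] [-0.0073  0.7324  0.005 ]
top red [278.5 145.4] [19.4 21.3] [0.5985 0.0765 0.005 ]
scene red [179.2 309.9] [ 9.7 11.3] [-0.0659 -0.0803  0.005 ]
wrist blue [286.4 315.5] [20.2 33. ] [0.7623 0.0366 0.005 ]
top blue [395.6 211.3] [20.4 21.4] [ 0.4345 -0.2104  0.005 ]
top blue [282.3  71.2] [11.  22.7] [0.7925 0.0693 0.005 ]
top blue [305.7  74.4] [24.3 31.5] [0.7839 0.0096 0.005 ]
scene blue [358.6 241.9] [ 9.9 13.5] [ 0.4398 -0.2053  0.005 ]
wrist green [464.9 195.3] [42.5 51.4] [0.6131 0.2312 0.005 ]
wrist green [110.3   9.8] [23.2 44. ] [ 0.4365 -0.114   0.005 ]
top green [342. 201.] [7.3 8.2] [ 0.4598 -0.0797  0.005 ]
top green [217.1 139.1] [19.4 20.9] [0.6147 0.2297 0.005 ]
wrist brown [182.1 189.2] [39. 45.] [ 0.6057 -0.0693  0.005 ]
wrist brown [ 12.2 182.1] [28.9 49.3] [ 0.5976 -0.2457  0.005 ]
top brown [335.  145.5] [8.3 8.4] [ 0.5985 -0.0635  0.005 ]
top brown [411.  146.7] [18.7 20.6] [ 0.5963 -0.2528  0.005 ]
top brown [573.   20.5] [8.3 8.4] [ 0.9517 -0.7112  0.005 ]
scene brown [462.6 268. ] [10. 30.] [ 0.5691 -0.4685  0.005 ]
scene brown [407. 225.] [ 7.8 10.2] [ 0.6018 -0.2514  0.005 ]
```

View pics/w2.png

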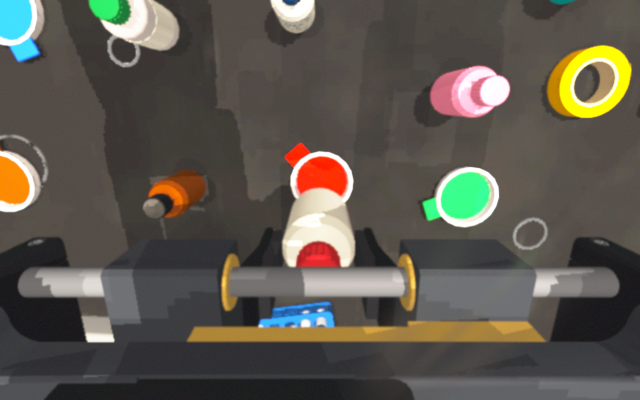

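jog_arm --jaw '[0,0,0,0,0,0,0,0]' --xyz '[[-0.02,0.08,0.8],[0,0,0.9],[0,0,0.9],[0,0,0.7],[0,0,0.4],[0,0,0.08],[0,0,0.05],[0,0,0]]' --delta_rot '[[0,0,0],[0,0,0],[0,0,0],[0,0,0],[0,0,0],[0,0,0],[0,0,0],[0,0,0]]'

```text
time_s: 5.38
position: [0.5951, 0.0788, 0.0401]
tcp_rot: [0.001, -0.0, 1.0, -0.0]
ft_force: [-0.3, 0.3, 0.2]
grip_width: 0.0389
grasp_force: 30.0
```

jog_arm --jaw '[0,0,0,0]' --xyz '[[0,0,0.05],[0,0,0.03],[0,0,0],[0,0,0]]' --delta_rot '[[0,0,0],[0,0,0],[0,0,0],[0,0,0]]'

```text
time_s: 5.72
position: [0.5957, 0.0785, 0.0381]
tcp_rot: [0.001, 0.0, 1.0, 0.0]
ft_force: [-0.6, 1.0, 6.0]
grip_width: 0.0392
grasp_force: 30.0
```

jog_arm --jaw '[0.75,0.75,0.75,0.75,0.75,0.75,0.75,0.75,0.75,0.75]' --xyz '[[0,0,0],[0,0,0],[0,0,0],[0,0,0],[0,0,-0.7],[0,0,-1],[0,0,-1],[0,0,-1],[0,0,-1],[0,0,-0.7]]' --delta_rot '[[0,0,0],[0,0,0],[0,0,0],[0,0,0],[0,0,0],[0,0,0],[0,0,0],[0,0,0],[0,0,0],[0,0,0]]'

```text
time_s: 6.55
position: [0.5953, 0.0784, 0.2015]
tcp_rot: [0.001, 0.0, 1.0, -0.0]
ft_force: [1.1, 0.2, 0.1]
grip_width: 0.065
grasp_force: 0.0
```

jog_arm --jaw '[0.75,0.75,0.75,0.75,0.75,0.75,0.75,0.75,0.75,0.75]' --xyz '[[0.88,-0.14,0],[0.88,-0.14,0],[0.88,-0.14,0],[0.88,-0.14,0],[0.88,-0.14,0],[0.87,-0.13,0],[0,0,1],[0,0,1],[0,0,1],[0,0,0.7]]' --delta_rot '[[0,0,0],[0,0,0],[0,0,0],[0,0,0],[0,0,0],[0,0,0],[0,0,0],[0,0,0],[0,0,0],[0,0,0]]'

```text
time_s: 7.38
position: [0.4348, 0.0536, 0.0852]
tcp_rot: [-0.001, 0.0, 1.0, 0.0]
ft_force: [0.0, 0.1, -0.3]
grip_width: 0.0648
grasp_force: 0.0
```

jog_arm --jaw '[0.75,0.75,0.75,0.75,0,0,0,0,0,0]' --xyz '[[0,0,0.8],[0,0,0.8],[0,0,0.38],[0,0,0],[0,0,0],[0,0,0],[0,0,0],[0,0,0],[0,0,0],[0,0,0]]' --delta_rot '[[0,0,0],[0,0,0],[0,0,0],[0,0,0],[0,0,0],[0,0,0],[0,0,0],[0,0,0],[0,0,0],[0,0,0]]'

```text
time_s: 8.22
position: [0.4369, 0.0536, 0.0288]
tcp_rot: [0.001, 0.0, 1.0, 0.0]
ft_force: [0.1, 1.1, 2.1]
grip_width: 0.033
grasp_force: 26.0
```

Run:
```python
from h import *
print(telemetry.sense()["position"],telemetry.sense()["grip_width"],telemetry.sense()["grasp_force"])
a=imaging.grab_frame("top")[110:280,150:440]; b=imaging.grab_frame("scene")[130:280,220:460]
a=cv2.resize(a,(600,352),interpolation=3); b=cv2.resize(b,(600,375)[:2],interpolation=3)
cv2.imwrite("pics/c2.png",np.vstack([a,b])[:600] if 0 else np.vstack([a[:300],b[:300]]))
```

```text
[0.43692731 0.05359593 0.02879843] 0.033009407151124305 25.950987339019775
```

View pics/c2.png

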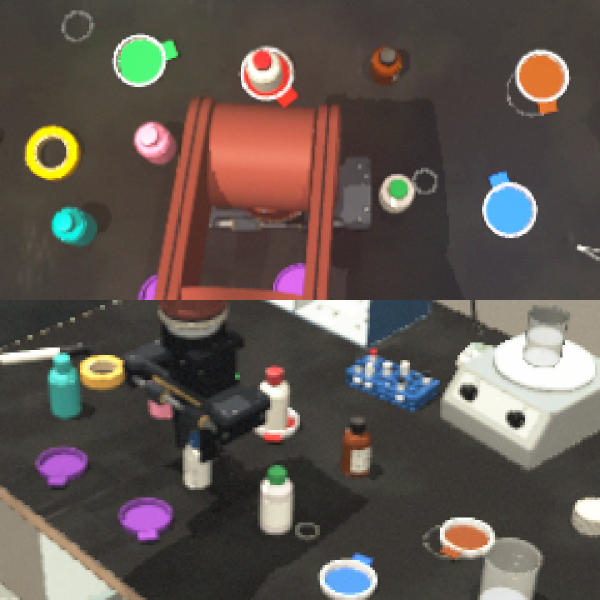

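jog_arm --jaw '[0,0,0,0,0,0,0,0,0,0]' --xyz '[[0,0,-0.6],[0,0,-1],[0,0,-1],[0,0,-1],[0,-0.97,-0.6],[0,-0.97,0],[0,-0.97,0],[0,-0.97,0],[0,-0.97,0],[0,-0.97,0]]' --delta_rot '[[0,0,0],[0,0,0],[0,0,0],[0,0,0],[0,0,0],[0,0,0],[0,0,0],[0,0,0],[0,0,0],[0,0,0]]'

```text
time_s: 9.15
position: [0.4359, -0.1223, 0.1541]
tcp_rot: [0.0, 0.0, 1.0, -0.0]
ft_force: [1.1, -0.2, -1.1]
grip_width: 0.033
grasp_force: 30.0
```

jog_arm --jaw '[0,0,0,0,0]' --xyz '[[0.06,-0.97,0],[0,-0.97,0],[0,-0.97,0],[0,0,0],[0,0,0]]' --delta_rot '[[0,0,0],[0,0,0],[0,0,0],[0,0,0],[0,0,0]]'

```text
time_s: 9.57
position: [0.434, -0.2094, 0.1538]
tcp_rot: [-0.0, 0.002, 1.0, 0.0]
ft_force: [-0.3, -0.2, -1.7]
grip_width: 0.033
grasp_force: 30.0
```

Run:
```python
from h import *
s=telemetry.sense(); print(s["position"],s["grip_width"],s["tcp_rot"])
im=imaging.grab_frame("wrist"); c=imaging.camera_params("wrist")
for col in ("blue","brown","green"): mats("wrist",col,im)
P=project(ring(.032,.012)+[.435,-.2085,0],c)
cv2.polylines(im,[np.round(P).astype(np.int32)],True,(0,0,255),1)
cv2.imwrite("pics/w3.png",im)
```

```text
[ 0.4340139  -0.20935618  0.15384148] 0.03295377895394389 [-3.22177841e-04  1.65220548e-03  9.99998541e-01  2.90165323e-04]
wrist blue [317.8 256.4] [21.6 32.8] [ 0.5255 -0.2095  0.005 ]
wrist blue [309.4 180.7] [30.9 33.9] [ 0.4374 -0.2183  0.005 ]
wrist green [476.  215.9] [24.9 31.4] [ 0.4774 -0.0373  0.005 ]
```

View pics/w3.png

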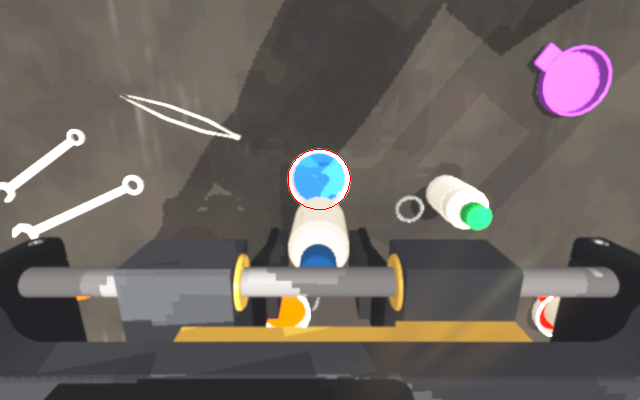

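jog_arm --jaw '[0,0,0,0,0,0,0,0,0]' --xyz '[[-0.03,0.03,0.8],[0,0,0.9],[0,0,0.9],[0,0,0.9],[0,0,0.4],[0,0,0.1],[0,0,0.06],[0,0,0.05],[0,0,0]]' --delta_rot '[[0,0,0],[0,0,0],[0,0,0],[0,0,0],[0,0,0],[0,0,0],[0,0,0],[0,0,0],[0,0,0]]'

```text
time_s: 10.37
position: [0.436, -0.2063, 0.0318]
tcp_rot: [0.0, -0.0, 1.0, 0.0]
ft_force: [0.3, -0.5, -1.8]
grip_width: 0.0329
grasp_force: 30.0
```

jog_arm --jaw '[0,0,0,0]' --xyz '[[0,0,0.05],[0,0,0.03],[0,0,0],[0,0,0]]' --delta_rot '[[0,0,0],[0,0,0],[0,0,0],[0,0,0]]'

```text
time_s: 10.7
position: [0.4372, -0.2068, 0.0316]
tcp_rot: [0.001, -0.0, 1.0, -0.0]
ft_force: [-4.7, 7.0, 20.5]
grip_width: 0.0331
grasp_force: 30.1
```

jog_arm --jaw '[0,0.75,0.75,0.75,0.75,0.75,0.75,0.75,0.75,0.75]' --xyz '[[0,0,-0.05],[0,0,0],[0,0,0],[0,0,0],[0,0,0],[0,0,-0.7],[0,0,-1],[0,0,-1],[0,0,-1],[0,0,-1]]' --delta_rot '[[0,0,0],[0,0,0],[0,0,0],[0,0,0],[0,0,0],[0,0,0],[0,0,0],[0,0,0],[0,0,0],[0,0,0]]'

```text
time_s: 11.53
position: [0.435, -0.2073, 0.172]
tcp_rot: [-0.0, 0.0, 1.0, 0.0]
ft_force: [0.7, -0.5, 0.2]
grip_width: 0.0647
grasp_force: 0.0
```

jog_arm --jaw '[0.75,0.75,0.75,0.75,0.75,0.75,0.75,0.75,0.75,0.75]' --xyz '[[-0.1,0.88,0],[-0.1,0.88,0],[-0.1,0.88,0],[-0.1,0.88,0],[-0.1,0.89,0],[0,0,0],[0,0,1],[0,0,1],[0,0,1],[0,0,0.8]]' --delta_rot '[[0,0,0],[0,0,0],[0,0,0],[0,0,0],[0,0,0],[0,0,0],[0,0,0],[0,0,0],[0,0,0],[0,0,0]]'

```text
time_s: 12.37
position: [0.4494, -0.0753, 0.0548]
tcp_rot: [-0.001, 0.0, 1.0, 0.0]
ft_force: [-0.4, -0.9, -0.6]
grip_width: 0.065
grasp_force: 0.0
```

jog_arm --jaw '[0.75,0.75,0.75,0,0,0,0,0,0,0]' --xyz '[[0,0,0.6],[0,0,0.3],[0,0,0],[0,0,0],[0,0,0],[0,0,0],[0,0,0],[0,0,0],[0,0,0],[0,0,0]]' --delta_rot '[[0,0,0],[0,0,0],[0,0,0],[0,0,0],[0,0,0],[0,0,0],[0,0,0],[0,0,0],[0,0,0],[0,0,0]]'

```text
time_s: 13.2
position: [0.4512, -0.0752, 0.0307]
tcp_rot: [0.001, 0.0, 1.0, -0.0]
ft_force: [0.4, 1.1, 4.2]
grip_width: 0.0365
grasp_force: 30.0
```

jog_arm --jaw '[0,0,0,0,0,0,0,0,0,0]' --xyz '[[0,0,-0.6],[0,0,-1],[0,0,-1],[0,0,-1],[-0.49,0.92,-0.6],[-0.49,0.92,0],[-0.49,0.92,0],[-0.49,0.92,0],[-0.49,0.92,0],[-0.49,0.92,0]]' --delta_rot '[[0,0,0],[0,0,0],[0,0,0],[0,0,0],[0,0,0],[0,0,0],[0,0,0],[0,0,0],[0,0,0],[0,0,0]]'

```text
time_s: 14.03
position: [0.539, 0.0919, 0.1557]
tcp_rot: [-0.0, 0.0, 1.0, -0.0]
ft_force: [0.6, -0.9, -0.6]
grip_width: 0.0365
grasp_force: 30.0
```

jog_arm --jaw '[0,0,0,0,0,0,0]' --xyz '[[-0.49,0.92,0],[-0.49,0.92,0],[-0.49,0.93,0],[-0.49,0.93,0],[-0.49,0.93,0],[0,0,0],[0,0,0]]' --delta_rot '[[0,0,0],[0,0,0],[0,0,0],[0,0,0],[0,0,0],[0,0,0],[0,0,0]]'

```text
time_s: 14.62
position: [0.6119, 0.2306, 0.1548]
tcp_rot: [-0.001, -0.001, 1.0, -0.0]
ft_force: [0.1, -0.4, -0.2]
grip_width: 0.0369
grasp_force: 30.0
```

Run:
```python
from h import *
s=telemetry.sense(); print(s["position"],s["grip_width"],s["tcp_rot"])
im=imaging.grab_frame("wrist"); c=imaging.camera_params("wrist")
for col in ("green",): mats("wrist",col,im)
P=project(ring(.032,.012)+[.613,.230,0],c)
cv2.polylines(im,[np.round(P).astype(np.int32)],True,(0,0,255),1)
cv2.imwrite("pics/w4.png",im)
```

```text
[0.6119217  0.23060058 0.15475428] 0.036881010770970196 [-8.02741865e-04 -1.02634399e-03  9.99999109e-01 -2.89010466e-04]
wrist green [317.5 256.3] [22.  40.4] [0.7035 0.2277 0.005 ]
wrist green [318.5 175.6] [38.4 52.3] [0.6097 0.2288 0.005 ]
```

View pics/w4.png

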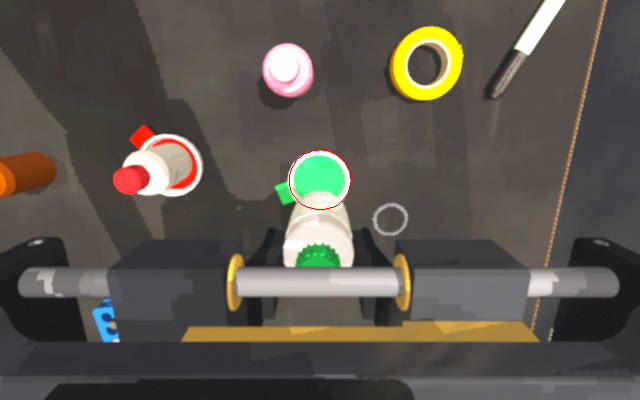

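jog_arm --jaw '[0,0,0,0,0,0,0,0,0,0]' --xyz '[[-0.03,0,0.8],[0,0,0.9],[0,0,0.9],[0,0,0.9],[0,0,0.4],[0,0,0.06],[0,0,0.05],[0,0,0.03],[0,0,0],[0,0,0]]' --delta_rot '[[0,0,0],[0,0,0],[0,0,0],[0,0,0],[0,0,0],[0,0,0],[0,0,0],[0,0,0],[0,0,0],[0,0,0]]'

```text
time_s: 15.5
position: [0.6143, 0.2294, 0.0365]
tcp_rot: [0.001, 0.0, 1.0, 0.0]
ft_force: [-0.8, 0.1, -1.0]
grip_width: 0.0364
grasp_force: 30.0
```

jog_arm --jaw '[0,0,0,0]' --xyz '[[0,0,0.06],[0,0,0.04],[0,0,0],[0,0,0]]' --delta_rot '[[0,0,0],[0,0,0],[0,0,0],[0,0,0]]'

```text
time_s: 15.83
position: [0.6143, 0.2296, 0.0334]
tcp_rot: [0.001, 0.0, 1.0, 0.0]
ft_force: [-0.2, 0.0, 4.4]
grip_width: 0.0362
grasp_force: 30.0
```

jog_arm --jaw '[0.75,0.75,0.75,0.75,0.75,0.75,0.75,0.75,0.75,0.75]' --xyz '[[0,0,0],[0,0,0],[0,0,0],[0,0,0],[0,0,-0.7],[0,0,-1],[0,0,-1],[0,0,-1],[0,0,-1],[0,0,-0.7]]' --delta_rot '[[0,0,0],[0,0,0],[0,0,0],[0,0,0],[0,0,0],[0,0,0],[0,0,0],[0,0,0],[0,0,0],[0,0,0]]'

```text
time_s: 16.67
position: [0.6139, 0.2295, 0.1969]
tcp_rot: [0.001, 0.0, 1.0, 0.0]
ft_force: [0.5, 0.6, 0.6]
grip_width: 0.0654
grasp_force: 0.0
```

jog_arm --jaw '[0.75,0.75,0.75,0.75,0.75,0.75,0.75,0.75,0.75,0.75]' --xyz '[[0.04,-0.98,0],[0.04,-0.98,0],[0.04,-0.98,0],[0.04,-0.98,0],[0.04,-0.98,0],[0.04,-0.98,0],[0.04,-0.98,0],[0.04,-0.98,0],[0.04,-0.98,0],[0.04,-0.93,0]]' --delta_rot '[[0,0,0],[0,0,0],[0,0,0],[0,0,0],[0,0,0],[0,0,0],[0,0,0],[0,0,0],[0,0,0],[0,0,0]]'

```text
time_s: 17.5
position: [0.6006, -0.0648, 0.1935]
tcp_rot: [-0.0, 0.0, 1.0, -0.0]
ft_force: [0.3, -0.4, 0.5]
grip_width: 0.0654
grasp_force: 0.0
```

jog_arm --jaw '[0.75,0.75]' --xyz '[[0,0,0],[0,0,0]]' --delta_rot '[[0,0,0],[0,0,0]]'

```text
time_s: 17.67
position: [0.6008, -0.0646, 0.1934]
tcp_rot: [-0.0, 0.002, 1.0, 0.0]
ft_force: [-0.4, 0.5, -0.1]
grip_width: 0.0652
grasp_force: 0.0
```

Run:
```python
from h import *
s=telemetry.sense(); print(s["position"],s["grip_width"],s["tcp_rot"])
im=imaging.grab_frame("wrist"); c=imaging.camera_params("wrist"); n="bottle_brown"
for d in models.masks_of(n,"wrist"):
    ys,xs=np.nonzero(d["region"]); o=np.array([xs.mean(),ys.mean()])
    q=least_squares(lambda q:centroid(bparts(n),np.r_[q,0],c)-o,onplane(o,c,.04)[:2],diff_step=3e-3)
    print(d["p"],o,len(xs),q.x.round(4))
mats("wrist","brown",im); cv2.imwrite("pics/w5.png",im)
```

```text
[ 0.6007517  -0.06459901  0.19340475] 0.06521857469787029 [-2.56302124e-04  1.66891116e-03  9.99998563e-01  1.48814004e-04]
0.65 [319.14246068 177.59666975] 1081 [ 0.6026 -0.0631]
wrist brown [322.4 167.3] [18.4 22.3] [ 0.5981 -0.0585  0.005 ]
wrist brown [163.9 168. ] [27.8 42.6] [ 0.5987 -0.2433  0.005 ]
```

View pics/w5.png

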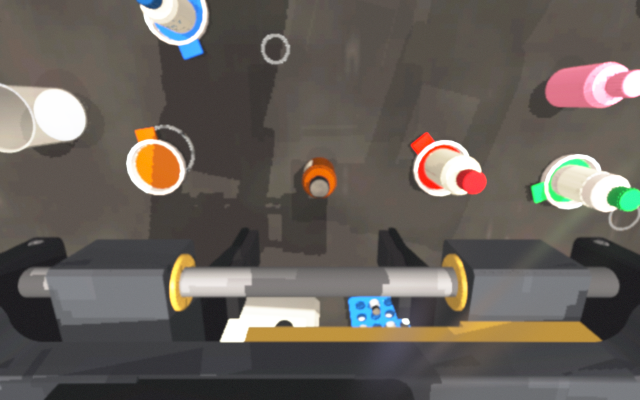

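jog_arm --jaw '[0.75,0.75,0.75,0.75,0.75,0.75,0.75,0.75,0,0]' --xyz '[[0,0.03,0.8],[0,0,1],[0,0,1],[0,0,1],[0,0,1],[0,0,0.6],[0,0,0],[0,0,0],[0,0,0],[0,0,0]]' --delta_rot '[[0,0,0],[0,0,0],[0,0,0],[0,0,0],[0,0,0],[0,0,0],[0,0,0],[0,0,0],[0,0,0],[0,0,0]]'

```text
time_s: 18.6
position: [0.6029, -0.0622, 0.0341]
tcp_rot: [0.002, -0.0, 1.0, -0.0]
ft_force: [0.5, 0.3, 1.4]
grip_width: 0.0586
grasp_force: 0.0
```

jog_arm --jaw '[0,0,0,0,0,0]' --xyz '[[0,0,0],[0,0,0],[0,0,0],[0,0,0],[0,0,0],[0,0,0]]' --delta_rot '[[0,0,0],[0,0,0],[0,0,0],[0,0,0],[0,0,0],[0,0,0]]'

```text
time_s: 19.1
position: [0.6016, -0.0626, 0.0325]
tcp_rot: [0.001, 0.0, 1.0, -0.0]
ft_force: [-0.1, -0.3, 4.1]
grip_width: 0.035
grasp_force: 30.0
```

jog_arm --jaw '[0,0,0,0,0,0,0,0,0,0]' --xyz '[[0,0,-0.6],[0,0,-1],[0,0,-1],[0,0,-1],[0.05,-0.89,-0.5],[0.04,-0.89,0],[0.04,-0.89,0],[0.04,-0.89,0],[0.04,-0.9,0],[0.04,-0.9,0]]' --delta_rot '[[0,0,0],[0,0,0],[0,0,0],[0,0,0],[0,0,0],[0,0,0],[0,0,0],[0,0,0],[0,0,0],[0,0,0]]'

```text
time_s: 19.93
position: [0.5928, -0.224, 0.154]
tcp_rot: [-0.001, 0.0, 1.0, 0.0]
ft_force: [0.4, 0.9, -1.3]
grip_width: 0.035
grasp_force: 30.0
```

jog_arm --jaw '[0,0,0]' --xyz '[[0,-0.9,0],[0,0,0],[0,0,0]]' --delta_rot '[[0,0,0],[0,0,0],[0,0,0]]'

```text
time_s: 20.18
position: [0.5927, -0.2512, 0.1538]
tcp_rot: [-0.001, 0.002, 1.0, 0.0]
ft_force: [-0.1, -0.1, -1.2]
grip_width: 0.0352
grasp_force: 30.0
```

Run:
```python
from h import *
s=telemetry.sense(); print(s["position"],s["grip_width"],s["tcp_rot"])
im=imaging.grab_frame("wrist"); c=imaging.camera_params("wrist")
P=project(ring(.032,.012)+[.594,-.2505,0],c)
cv2.polylines(im,[np.round(P).astype(np.int32)],True,(0,255,0),1)
cv2.imwrite("pics/w6.png",im)
```

```text
[ 0.59267612 -0.25122935  0.15383138] 0.035184584005577245 [-6.41117782e-04  1.50674755e-03  9.99998553e-01  4.60650652e-04]
```

View pics/w6.png

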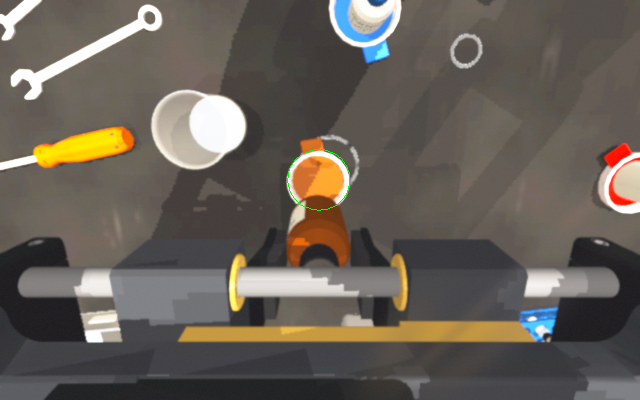

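jog_arm --jaw '[0,0,0,0,0,0,0,0,0,0]' --xyz '[[-0.02,0.02,0.8],[0,0,0.9],[0,0,0.9],[0,0,0.8],[0,0,0.4],[0,0,0.07],[0,0,0.05],[0,0,0.05],[0,0,0],[0,0,0]]' --delta_rot '[[0,0,0],[0,0,0],[0,0,0],[0,0,0],[0,0,0],[0,0,0],[0,0,0],[0,0,0],[0,0,0],[0,0,0]]'

```text
time_s: 21.07
position: [0.595, -0.2498, 0.0371]
tcp_rot: [0.001, 0.0, 1.0, -0.0]
ft_force: [0.7, -0.1, -1.7]
grip_width: 0.0349
grasp_force: 30.0
```

jog_arm --jaw '[0,0,0,0]' --xyz '[[0,0,0.05],[0,0,0.03],[0,0,0],[0,0,0]]' --delta_rot '[[0,0,0],[0,0,0],[0,0,0],[0,0,0]]'

```text
time_s: 21.4
position: [0.5952, -0.2501, 0.035]
tcp_rot: [0.001, 0.0, 1.0, -0.001]
ft_force: [-0.2, 0.7, 5.4]
grip_width: 0.035
grasp_force: 30.0
```

jog_arm --jaw '[0.75,0.75,0.75,0.75,0.75,0.75,0.75,0.75,0.75,0.75]' --xyz '[[0,0,0],[0,0,0],[0,0,0],[0,0,0],[0,0,-0.7],[0,0,-1],[0,0,-1],[0,0,-1],[0,0,-1],[0,0,-0.7]]' --delta_rot '[[0,0,0],[0,0,0],[0,0,0],[0,0,0],[0,0,0],[0,0,0],[0,0,0],[0,0,0],[0,0,0],[0,0,0]]'

```text
time_s: 22.23
position: [0.5948, -0.2499, 0.1985]
tcp_rot: [0.001, 0.0, 1.0, -0.001]
ft_force: [1.7, 0.1, 1.0]
grip_width: 0.0649
grasp_force: 0.0
```

jog_arm --jaw '[0.75,0.75,0.75,0.75,0.75,0.75,0.75,0.75]' --xyz '[[0.7,0.9,0],[0.7,0.9,0],[0.7,0.9,0],[0.7,0.9,0],[0.7,0.9,0],[0.7,0.9,0],[0.5,0.7,0],[0,0,0]]' --delta_rot '[[0,0,0],[0,0,0],[0,0,0],[0,0,0],[0,0,0],[0,0,0],[0,0,0],[0,0,0]]'

```text
time_s: 22.9
position: [0.4506, -0.0631, 0.1948]
tcp_rot: [-0.001, -0.001, 1.0, 0.001]
ft_force: [-0.1, -0.5, -0.0]
grip_width: 0.0652
grasp_force: 0.0
```

Run:
```python
from h import *
a=imaging.grab_frame("top")[110:280,150:490]; b=imaging.grab_frame("scene")[130:280,220:460]
a=cv2.resize(a,(600,300),interpolation=3); b=cv2.resize(b,(480,300),interpolation=3)
cv2.imwrite("pics/end.png",np.vstack([a,cv2.copyMakeBorder(b,0,0,0,120,0)]))
```

```text
(no output)
```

View pics/end.png

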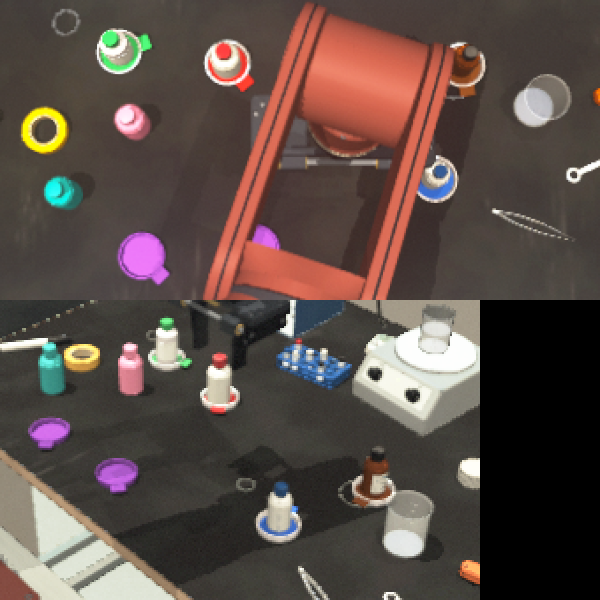

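All four bottles stand upright in their matching dishes: red at (227,62), green at (118,48), blue at (437,178) and brown at (463,62) in the upper view. The beaker, tape and look-alikes have not moved.

```bash
python3 -c "
from plant import order
print(order.job_done())"
```

```text
the job is handed in; nothing more can be done
None
```

All four bottles stand upright and released in their matching dishes, the beaker and tape were left where they were, and the job was handed in at about 23 s of the 106 s allowed (the hand-in returned no verdict).

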